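Press a hub cap home on a model bicycle wheel

ROBOT

A 6-joint arm with a two-finger parallel gripper is mounted at the origin on the work surface. World frame = base frame: x ahead of the robot, y to its left, z up, the work surface at z = 0. Lengths are in m, angles in rad, forces in N, time in s.
With the tool pointing down it reaches from about 0.35 to 0.775 m from the base axis. Payload 5.5 kg.
Tool frame: the origin (TCP) lies between the finger pads; the fingertips stand 19 mm ahead of it and the grasp point (between the pads) is the TCP; z points along the fingers, y is the direction in which the jaws open and shut (so a half turn about z gives the same grasp; the last joint's range is limited). The gripper opens to 85 mm and grips with 20 to 120 N. Pads are 22 mm wide; open, the fingers measure 114 mm over their backs; the gripper's body (76 mm by 85 mm) begins 54 mm behind the grasp point. The pads swing forward as they close: fully open they stand 13 mm farther back than shut.
Start: joints at [-1.427, 0.313, 0.046, 1.304, 0, 1.431], TCP at [0.161, -0.552, 0.214] pointing down, gripper open.
Joint ranges: [-2.76, 2.76], [-0.86, 1.69], [-1.03, 1.26], [-2.2, 2.34], [-1.47, 1.5], [-3.14, 3.14]. Speed limits (rad/s): [2.57, 2.57, 3.14, 3.14, 3.14, 3.14].

INTERFACE

Orientations are given as a unit quaternion [w, x, y, z].
In Python, from workcell import get_state, cams, workorder gives the robot as it stands.
- The arm moves only by the tool play_rows, never from a script. Its argument "series" is text: rows parted by semicolons, each of 7 numbers parted by spaces: the opening in per cent of the stroke, from 0 (shut) to 100 (fully open), then the shift along the tool's x, y, z in cm, then the turn, a rotation vector about the tool's x, y, z in degrees. A call has 1 to 12 rows; each row shifts and turns the commanded pose from where the row before left it, along the tool's axes as they then stand; what a row does not reach is not made up. A row lasts 1/8 s, in which the tool goes at most 62.5 mm and 10.7 degrees, less where a joint would pass 70% of its speed; a pose out of reach is approached as far as the arm can. A call with a gripper value outside its range is refused whole. The fingers move at their own pace and stop on an object; "newtons" is the grip in N (left out, the last holds). Time passes only in rows, so rows that do not move let the fingers close. It gives the time, the measured TCP pose, the force and the opening at its end, in the units of the state.
- get_state(): the state, without advancing time (a new reading comes with each control period).
- cams.read_camera(name): name is "scene" or "top"; returns the picture (400x640x3 uint8, red, green, blue); there is no depth.
- cams.get_calibration(name): a dict with "fx", "fy", "cx", "cy" (pixels), "rvec" (rotation vector, rad) and "tvec" (3), from world to camera coordinates, as OpenCV has them. Camera axes: x right, y down, z forward; pixel columns grow to the right and rows downward; lengths in m; the calibration is good to about 2 mm. A picture is of the moment at which its call begins. get_calibration takes no time and is no camera call.
- workorder.hand_in(): hands the job in, once; it reports no verdict.
The state is a dict: "clock": time; "joint_pos": joint angles; "qvel": joint speeds; "tau": joint torques, N m; "tcp_pos": TCP position; "orientation": TCP orientation; "wrist_force": force on the tool from outside, world axes, zero at the start; "ft_torque": the same for the moment, N m; "finger_gap": finger opening in m.
Only numpy, scipy, OpenCV 4.12 (cv2) and the standard library are available. Lean on these libraries where they do the work, as an engineer would, in place of code of your own. Each camera call takes 0.05 s, during which the arm holds its last target.

TASK

The dark steel cap has only been set loosely in the hub of the model bicycle wheel. Take the flat-nosed pusher with the square wooden handle out of the tool stand and press the cap slowly straight down with it until it snaps fully home, its flange flat on the hub, without touching the cap with the fingers and without pressing so hard that the bearing under it is crushed. Then put the pusher back upright in its own hole and leave everything else where it is.

Things in the scene. Friction and masses are not known exactly. Their poses are not given: they have to be found in the camera images.
- cap: Round dark steel cap, 18.5 mm high: flat-topped flange (42 mm diameter, 3 mm thick) over a 15.5 mm skirt (30 mm diameter, tapered foot). Origin: centre of the skirt's underside; z up. At the start it stands loose in the hub, flange some 11 mm above the hub face. Spring catches in the bore yield at 9 to 17 N and jump into its groove; the force dips briefly. Over 23 N from the pusher is too much.
- hub_face (a point): Centre of the flat top face of the aluminium hub (56 mm diameter, bore 34 mm) of a spoked wheel lying flat (188 mm over its black tyre, whose top is 18 mm below the hub face). z up. Moves with the wheel. When the cap is home its flange lies flat on this face: the cap's origin is 15.5 mm below this point, its flat top 3 mm above.
- pusher: Upright tool, 102 mm long, 0.16 kg. Origin: centre of the nose's flat end, unloaded; z up. Round nose with rubber tip, 16 mm diameter, 34 mm long, giving 1 mm per 4 N; collar, 44 mm diameter, 34 to 40 mm; square pale wooden handle, 24 x 24 mm, 40 to 102 mm, flats square to x and y. Starts in either hole of the stand, collar on its top, origin 6 mm above the bench.
- stand: Wooden tool stand fixed to the bench, 80 x 170 x 40 mm (x, y, z), origin at the centre of its underside, with two holes of 28 mm diameter, right through, at y = -45 mm and y = +45 mm of its own frame. One holds the pusher, the other the awl.
- awl: Pointed steel awl with a slim round handle (16 mm) and a ball on top (28 mm diameter), 102 mm long, in the stand's other hole, its top 108 mm above the bench; origin at its point. Not to be disturbed.
- paint_jar: Small blue paint jar with a white lid, 44 mm diameter, 55 mm high, origin at the centre of its underside. Not to be disturbed.
- spare_rim: Small loose aluminium rim lying flat, 90 mm diameter, 10 mm high, origin at the centre of its underside. Not to be disturbed.
- jig: Plywood jig, 150 mm square, fixed to the bench, origin at the centre of its underside. It holds the wheel on a sprung platform that sinks straight down when pressed (first push 0 to 4 N, unknown, then 1 N per mm; at most 26 mm) and rises when let go. So the height at which the cap snaps home is not known beforehand: press slowly, about 10 mm/s, and watch the force.
There are look-alikes about, which are no part of the job. Several things look just like the jig: the one meant starts farthest from the robot's base.

How it is judged:
On the way, in this order (a step that is already met when the one before it is completed fails the run):
1. the pusher is lifted out of the stand (z of pusher in the frame of stand above 0.045 m), for 0.1 s.
2. the pusher presses on the cap (contact force between pusher and cap above 3 N).
3. the cap has snapped home (z of cap in the frame of hub_face below -0.014 m and horizontal distance between cap and hub_face below 0.003 m and angle between cap's own z axis and vertical below 0.06 rad), for 0.1 s.
At the end, for the whole second after the job is handed in: Cap home: origin at least 14 mm below the hub face (15.5 mm when flat), within 3 mm of its axis, level within 0.06 rad. Pusher at rest in its own hole, within 13 mm of its start, upright within 0.08 rad, origin less than 9 mm above the stand's underside (all of step 3 and distance of pusher from where it was at the start of the episode below 0.013 m and angle between pusher's own z axis and vertical below 0.08 rad and z of pusher in the frame of stand below 0.009 m and linear speed of pusher below 0.02 m/s); the robot touches nothing.
It fails at once if the pusher presses the cap with more than 23 N (contact force between pusher and cap above 23 N).
It fails at once if the fingers touch the cap (contact force between the fingers and cap above 0.5 N).
It fails at once if the awl is disturbed (distance of awl from where it was at the start of the episode above 0.015 m or angle between awl's own z axis and vertical above 0.2 rad).
It fails at once if the paint jar or the spare rim is disturbed (distance of any of paint_jar, spare_rim from where it was at the start of the episode above 0.02 m or angle between paint_jar's own z axis and vertical above 0.2 rad).
It also fails if it takes over 51 s, if anything falls off the work surface, if the arm or the gripper's body presses on something with over 40 N, if the wrist force passes 120 N, or if a joint passes its speed limit or range.

## Working session

There is one attempt and no reset: what is moved stays moved. The work goes in short steps, Python scripts to look and compute and a tool call to move; the robot and the scene stay as the last step left them, time stands still between calls to the robot, and variables do not carry over. Pictures are saved under pics/ and viewed, and the job is handed in when it is done.

Besides the shell and the picture viewer there is one more tool, called in YAML: its name, and indented under it one key for each argument. play_rows: Moves the arm, as the interface text tells. Its arguments: {"type":"object","properties":{"series":{"type":"string"},"newtons":{"type":"number"}},"required":["series"]}

```bash
mkdir -p pics; ls
python3 - <<'E'
from workcell import get_state, cams
import cv2
s=get_state(); print(s)
for n in("scene","top"):
    im=cams.read_camera(n); cv2.imwrite(f"pics/{n}0.png",im[:,:,::-1]); print(n,cams.get_calibration(n))
E
```

```text
pics
{'clock': 0.0, 'joint_pos': array([-1.42658025e+00,  3.14032904e-01,  4.49908987e-02,  1.30360277e+00,
       -3.71125038e-05,  1.43121799e+00]), 'qvel': array([ 0.00040062, -0.00055442, -0.00035117,  0.00020388,  0.00134967,
        0.0002087 ]), 'tau': array([ 1.27351537e-03, -4.80624461e+01,  2.98535103e+01,  1.92928535e-02,
       -2.53047010e-04,  3.20373168e-06]), 'tcp_pos': array([ 0.16091321, -0.55146361,  0.21339529]), 'orientation': array([-9.24179435e-04,  9.89949047e-01,  1.41421461e-01, -2.06993508e-05]), 'wrist_force': array([ 0.16125176, -0.37262415, -0.386098  ]), 'ft_torque': array([-0.00764017, -0.05760009, -0.04003417]), 'finger_gap': 0.08563589435121871}
scene {'fx': 397.7700347655559, 'fy': 397.7700347655559, 'cx': 321.0431032922835, 'cy': 197.4794684328725, 'rvec': array([ 1.34813137,  1.87844363, -1.05117439]), 'tvec': array([ 0.1890306 , -0.16905528,  1.35800308])}
top {'fx': 362.91633610548405, 'fy': 362.91633610548405, 'cx': 312.236443913997, 'cy': 199.6679568796047, 'rvec': array([ 2.18833791, -2.15174272,  0.12443346]), 'tvec': array([-0.03968916,  0.53599779,  0.83090449])}
```

View pics/scene0.png

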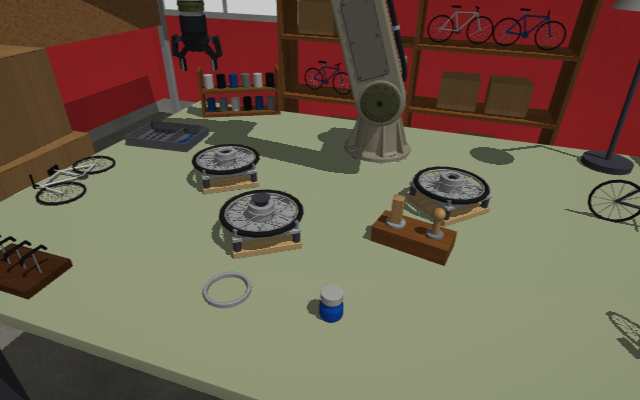

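View pics/top0.png

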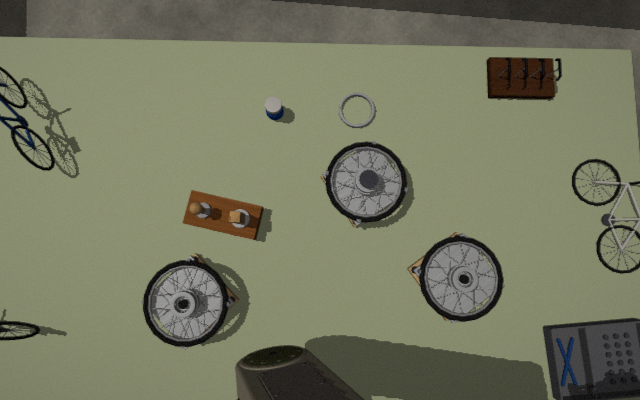

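```bash
cat > h.py <<'E'
import numpy as np, cv2
from workcell import get_state, cams
def cal(n):
    c=cams.get_calibration(n); K=np.array([[c['fx'],0,c['cx']],[0,c['fy'],c['cy']],[0,0,1]]); return K,np.array(c['rvec']),np.array(c['tvec'])
def proj(n,P):
    K,r,t=cal(n); return cv2.projectPoints(np.array(P,float).reshape(-1,3),r,t,K,None)[0].reshape(-1,2)
def ray(n,uv):
    K,r,t=cal(n); R=cv2.Rodrigues(r)[0]; d=R.T@np.linalg.solve(K,[uv[0],uv[1],1]); return -R.T@t,d
def atz(n,uv,z):
    c,d=ray(n,uv); return c+d*(z-c[2])/d[2]
def tri(a,b): # scene uv, top uv
    c1,d1=ray('scene',a);c2,d2=ray('top',b);d1/=np.linalg.norm(d1);d2/=np.linalg.norm(d2)
    A=np.stack([d1,-d2],1); s=np.linalg.lstsq(A,c2-c1,rcond=None)[0]; p,q=c1+s[0]*d1,c2+s[1]*d2
    return (p+q)/2,np.linalg.norm(p-q)
def crop(im,x,y,w,h,s,fn):
    cv2.imwrite(fn,cv2.resize(im[y:y+h,x:x+w,::-1],None,fx=s,fy=s,interpolation=cv2.INTER_CUBIC))
E
python3 - <<'E'
from h import *
t=cv2.imread('pics/top0.png')[:,:,::-1]; s=cv2.imread('pics/scene0.png')[:,:,::-1]
a=cv2.resize(t[180:250,170:280,::-1],None,fx=7,fy=7,interpolation=2); cv2.imwrite('pics/c1.png',a)
crop(t,315,130,100,75,8,'pics/c2.png'); crop(s,365,185,100,75,8,'pics/c3.png'); crop(s,210,180,100,75,8,'pics/c4.png')
print(ray('scene',(320,200))[0],ray('top',(320,200))[0])
E
```

```text
[1.25290475 0.19998618 0.54655269] [ 0.44486217 -0.02478539  0.88360312]
```

View pics/c1.png

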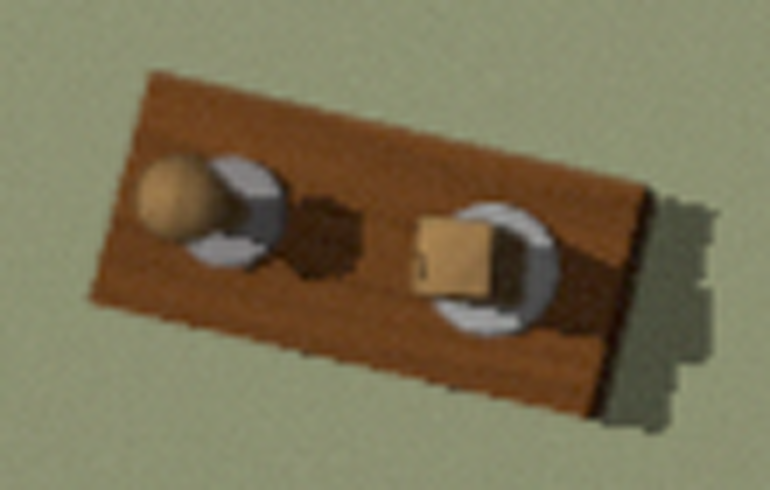

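View pics/c2.png

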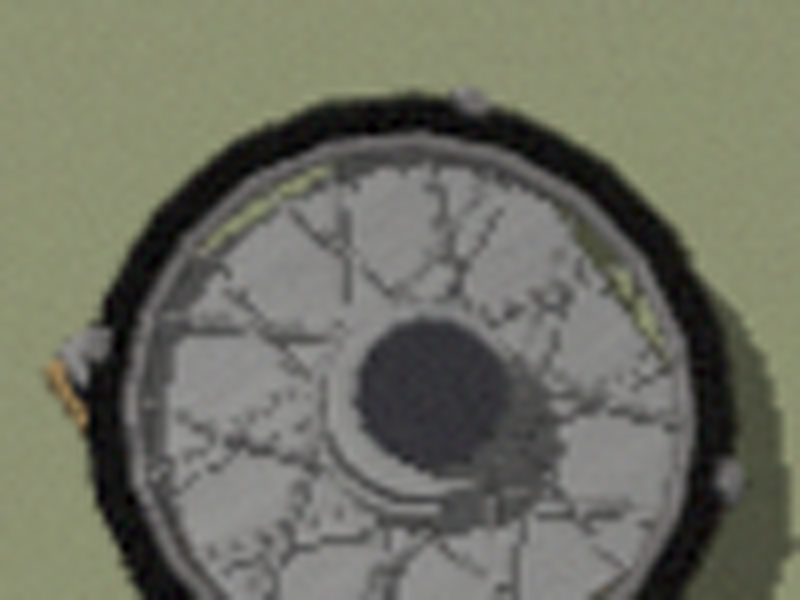

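View pics/c3.png

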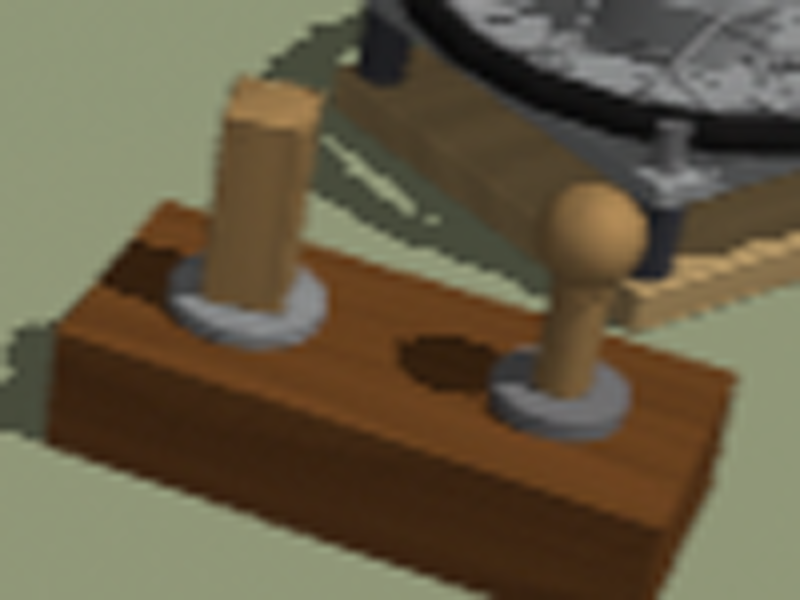

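View pics/c4.png

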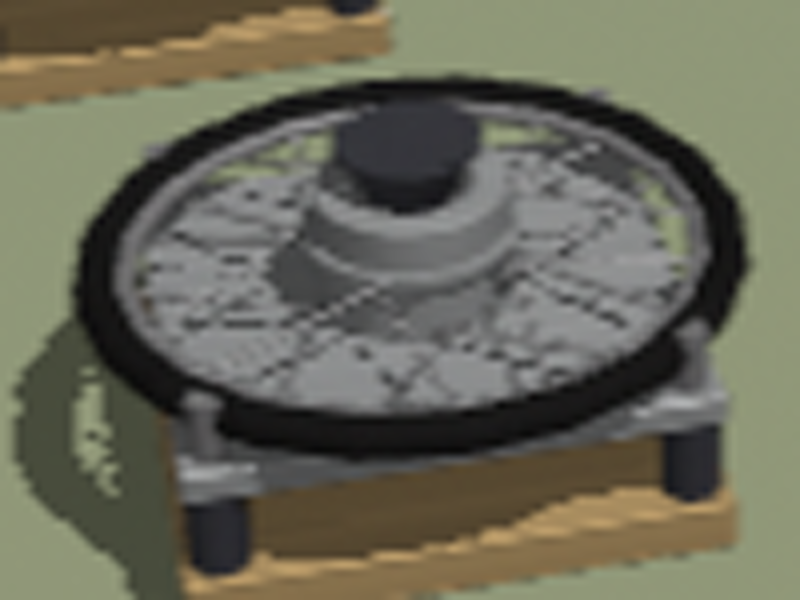

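Run:
```python
from h import *
f=lambda x0,y0,s,X,Y:(x0+(X+.5)/s-.5,y0+(Y+.5)/s-.5)
T=lambda X,Y:f(170,180,7,X,Y)
S=lambda X,Y:f(365,185,8,X,Y)
print('handle top tri',tri(S(275,103),T(453,257)), 'atz', atz('top',T(453,257),.108),atz('scene',S(275,103),.108))
print('collar', atz('top',T(495,268),.046))
print('stand corners z.04')
C=[atz('top',T(*p),.04) for p in [(152,72),(648,186),(592,416),(92,300)]]
print(np.round(C,4), np.mean(C,0), [np.linalg.norm(C[i]-C[(i+1)%4]) for i in range(4)])
d=C[1]-C[0]; print('ang',np.degrees(np.arctan2(d[1],d[0])))
print('scene corners',[np.round(atz('scene',S(*p),.04),4) for p in [(165,203),(735,375),(665,530),(60,330)]])
print('awl tri',tri(S(597,232),T(180,197)))
t=(f(210,180,8,408,140),f(315,130,8,434,396)); print('cap top',tri(*t))
print('tyre')
# handle edges
for a,b in [((413,217),(492,219)),((413,217),(413,293)),((492,219),(491,297))]:
    p,q=atz('top',T(*a),.108),atz('top',T(*b),.108); e=q-p; print(np.linalg.norm(e),np.degrees(np.arctan2(e[1],e[0])))
```

```text
handle top tri (array([0.48954486, 0.13695738, 0.10554567]), np.float64(0.001456224869459543)) atz [0.48953221 0.13571918 0.108     ] [0.49342072 0.13798679 0.108     ]
collar [0.48971361 0.13460466 0.046     ]
stand corners z.04
[[0.5536 0.2526 0.04  ]
 [0.5182 0.0859 0.04  ]
 [0.4418 0.102  0.04  ]
 [0.4772 0.2684 0.04  ]] [0.49768469 0.17721603 0.04      ] [np.float64(0.17034335169443643), np.float64(0.07807917153975714), np.float64(0.17013149209410897), np.float64(0.07797789732215091)]
ang -101.98198807186208
scene corners [array([0.4453, 0.1062, 0.04  ]), array([0.4797, 0.2703, 0.04  ]), array([0.557 , 0.2554, 0.04  ]), array([0.5208, 0.0902, 0.04  ])]
awl tri (array([0.50745747, 0.22520584, 0.09386484]), np.float64(0.002074351353992854))
cap top (array([ 0.57669614, -0.15307077,  0.09700987]), np.float64(0.0012646888276445667))
tyre
0.024112067741028975 -90.47801716420393
0.02320648589378983 -177.65552186310455
0.02381142457469971 -178.57601534770416
```

play_rows:
  series: "100 0 0 0 0 0 -10.5;100 0 0 0 0 0 -10.5;100 0 0 0 0 0 -10.5;100 0 0 0 0 0 -10.5;100 0 0 0 0 0 -10.5;100 0 0 0 0 0 -10.5;100 0 0 0 0 0 -10.7;100 4 4.6 0 0 0 0;100 4 4.6 0 0 0 0;100 4 4.6 0 0 0 0;100 4 4.6 0 0 0 0;100 4 4.6 0 0 0 0"
  newtons: 40

```text
clock: 1.6
tcp_pos: [0.3922, -0.3506, 0.214]
orientation: [-0.0, 0.707, 0.707, -0.0]
wrist_force: [-0.3, -0.2, -0.2]
finger_gap: 0.0855
```

play_rows:
  series: "100 5 1 0 0 0 0;100 5 1 0 0 0 0;100 5 1 0 0 0 0;100 5 1 0 0 0 0;100 5 1 0 0 0 0;100 5 1 0 0 0 0;100 5 1 0 0 0 0;100 5 1 0 0 0 0;100 5 1 0 0 0 0;100 3.7 0.9 0 0 0 0;100 0 0 0 0 0 0;100 0 0 0 0 0 0"

```text
clock: 3.1
tcp_pos: [0.49, 0.1344, 0.2138]
orientation: [-0.0, 0.707, 0.707, -0.001]
wrist_force: [0.6, -0.1, -0.1]
finger_gap: 0.0853
```

Run:
```python
from h import *
from scipy.spatial.transform import Rotation as R
s=get_state(); print(s['clock'],s['tcp_pos'],s['joint_pos'],s['wrist_force'])
o=s['orientation']; print(R.from_quat([o[1],o[2],o[3],o[0]]).as_matrix().round(4))
```

```text
3.1 [0.48998813 0.13443439 0.21380776] [ 1.09969467e-01  1.84851323e-01 -1.23643717e-01  1.26354251e+00
 -4.81908088e-04  1.68104992e+00] [ 0.61513068 -0.1054473  -0.08239765]
[[ 3.0e-04  1.0e+00 -1.2e-03]
 [ 1.0e+00 -3.0e-04 -6.0e-04]
 [-6.0e-04 -1.2e-03 -1.0e+00]]
```

play_rows:
  series: "100 0.1 0 4 0 0 0;100 0 0 4 0 0 0;100 0 0 2.5 0 0 0;100 0 0 1.2 0 0 0;100 0 0 1 0 0 0;100 0 0 0 0 0 0"

```text
clock: 3.85
tcp_pos: [0.4905, 0.1353, 0.0873]
orientation: [0.0, 0.708, 0.707, -0.0]
wrist_force: [-0.7, 0.1, 0.5]
finger_gap: 0.0854
```

Run:
```python
from h import *
print(get_state()['tcp_pos'])
s=cams.read_camera('scene'); crop(s,345,130,130,100,6,'pics/d1.png')
```

```text
[0.49054444 0.13531581 0.08733133]
```

View pics/d1.png

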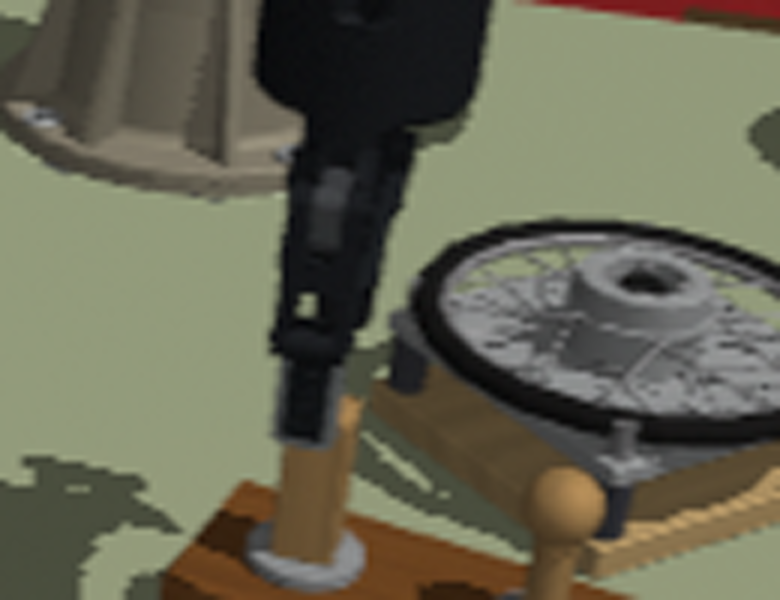

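The picture shows the near finger in front of the handle at (305,400) in the crop, clear of the awl ball at (565,505). Closing.

play_rows:
  series: "0 0 0 0 0 0 0;0 0 0 0 0 0 0;0 0 0 0 0 0 0;0 0 0 0 0 0 0;0 0 0 0 0 0 0;0 0 0 0 0 0 0;0 0 0 0 0 0 0;0 0 0 0 0 0 0"
  newtons: 90

```text
clock: 4.9
tcp_pos: [0.491, 0.1359, 0.088]
orientation: [0.0, 0.707, 0.707, 0.001]
wrist_force: [-0.2, 0.4, 5.5]
finger_gap: 0.0197
```

play_rows:
  series: "0 0 0 -0.5 0 0 0;0 0 0 -1 0 0 0;0 0 0 0 0 0 0"

```text
clock: 5.28
tcp_pos: [0.4911, 0.1358, 0.1031]
orientation: [0.001, 0.707, 0.707, 0.001]
wrist_force: [0.1, -0.3, -2.1]
finger_gap: 0.0195
```

Run:
```python
from h import *
s=get_state();print(s['tcp_pos'],s['finger_gap'],s['wrist_force'])
s=cams.read_camera('scene'); crop(s,345,130,130,100,6,'pics/d2.png')
```

```text
[0.49113706 0.1357653  0.10312311] 0.019471472518802796 [ 0.11569946 -0.28430913 -2.08478706]
```

View pics/d2.png

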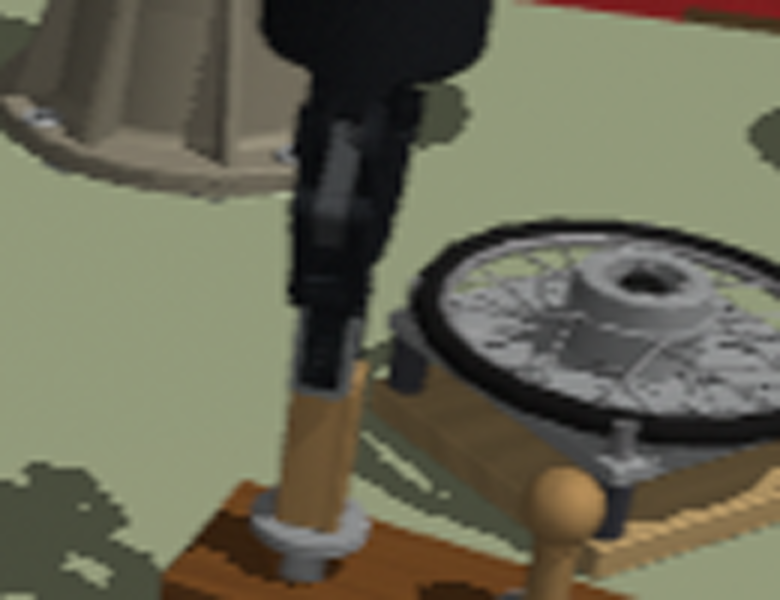

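play_rows:
  series: "0 0 0 -3 0 0 0;0 0 0 -4 0 0 0;0 0 0 -4 0 0 0;0 -2 0.6 0 0 0 0;0 -4 1.2 0 0 0 0;0 -5 1.5 0 0 0 0;0 -5 1.5 0 0 0 0;0 -5 1.5 0 0 0 0;0 -4 1.2 0 0 0 0;0 -3.9 1.06 0 0 0 0;0 0 0 3 0 0 0;0 0 0 0 0 0 0"

```text
clock: 6.82
tcp_pos: [0.5745, -0.1535, 0.18]
orientation: [-0.002, 0.708, 0.706, -0.001]
wrist_force: [0.0, 0.3, -1.5]
finger_gap: 0.0196
```

Run:
```python
from h import *
s=get_state();print(s['clock'],s['tcp_pos'],s['finger_gap'],s['wrist_force'],s['orientation'])
s=cams.read_camera('scene'); crop(s,210,120,100,100,6,'pics/e1.png')
s=cams.read_camera('top'); crop(s,315,130,100,75,8,'pics/e2.png')
```

```text
6.825 [ 0.5745373  -0.15345884  0.18000049] 0.019584445492745035 [ 0.0255984   0.33541939 -1.45149647] [-0.00198827  0.70776099  0.70644867 -0.00083932]
```

View pics/e1.png

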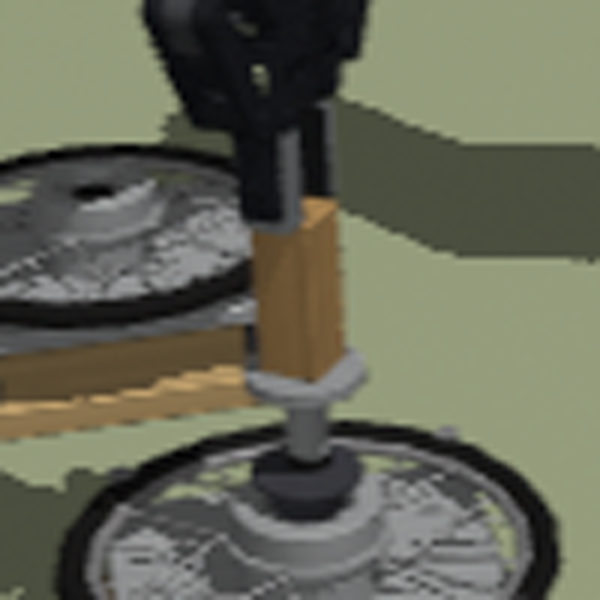

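View pics/e2.png

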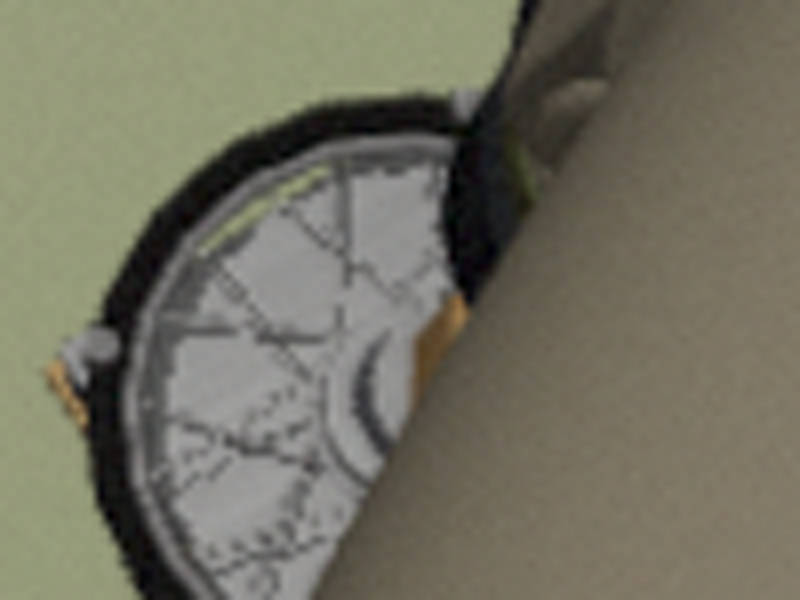

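Run:
```python
from h import *
s=cams.read_camera('scene'); x0,y0,k=240,170,16
st=get_state(); p=st['tcp_pos']; print(p)
crop(s,x0,y0,45,37,k,'pics/e3.png')
im=cv2.imread('pics/e3.png')
th=np.linspace(0,2*np.pi,60)
def ring(c,r,col):
    P=np.c_[c[0]+r*np.cos(th),c[1]+r*np.sin(th),np.full(60,c[2])]
    q=(proj('scene',P)-[x0-.5,y0-.5])*k-.5
    cv2.polylines(im,[q.astype(np.int32)],True,col,1)
ring([p[0],p[1],p[2]-.082],.008,(0,255,0))
ring([p[0],p[1],p[2]-.082+.034],.022,(0,255,0))
ring([.5767,-.1531,.097],.021,(0,0,255))
cv2.imwrite('pics/e4.png',im)
```

```text
[ 0.57569613 -0.15278183  0.18285695]
```

View pics/e3.png

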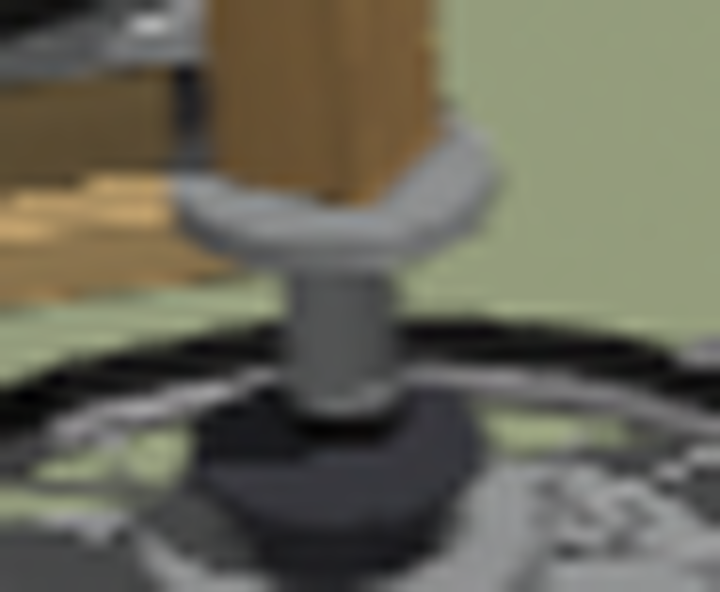

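View pics/e4.png

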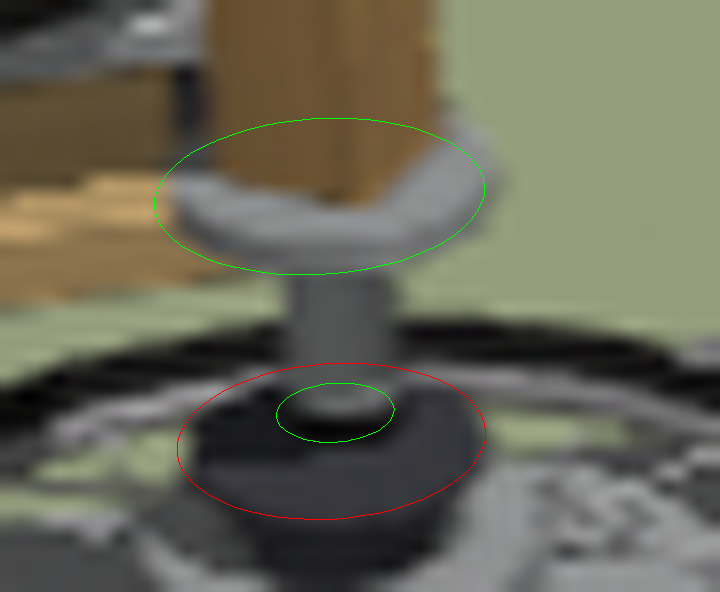

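play_rows:
  series: "0 -0.05 0.15 0 0 0 0;0 0 0 0.1 0 0 0;0 0 0 0.1 0 0 0;0 0 0 0.1 0 0 0;0 0 0 0 0 0 0"

```text
clock: 7.6
tcp_pos: [0.5775, -0.1539, 0.1795]
orientation: [0.0, 0.707, 0.707, 0.0]
wrist_force: [0.1, 0.4, -0.2]
finger_gap: 0.0197
```

play_rows:
  series: "0 0 0 0.12 0 0 0;0 0 0 0.12 0 0 0"

```text
clock: 7.85
tcp_pos: [0.5776, -0.154, 0.1772]
orientation: [0.0, 0.707, 0.707, 0.0]
wrist_force: [-0.2, 0.3, 1.7]
finger_gap: 0.0197
```

play_rows:
  series: "0 0 0 0.12 0 0 0;0 0 0 0.12 0 0 0"

```text
clock: 8.1
tcp_pos: [0.5777, -0.154, 0.1749]
orientation: [0.0, 0.707, 0.707, 0.0]
wrist_force: [0.4, -0.8, 5.0]
finger_gap: 0.0197
```

play_rows:
  series: "0 0 0 0.12 0 0 0;0 0 0 0.12 0 0 0"

```text
clock: 8.35
tcp_pos: [0.5777, -0.154, 0.1725]
orientation: [0.001, 0.707, 0.707, 0.0]
wrist_force: [0.6, 0.0, 5.2]
finger_gap: 0.0192
```

play_rows:
  series: "0 0 0 0.12 0 0 0;0 0 0 0.12 0 0 0"

```text
clock: 8.6
tcp_pos: [0.5778, -0.1541, 0.1704]
orientation: [0.001, 0.707, 0.707, 0.0]
wrist_force: [-0.5, -0.2, 7.9]
finger_gap: 0.0195
```

play_rows:
  series: "0 0 0 0.12 0 0 0;0 0 0 0.12 0 0 0"

```text
clock: 8.85
tcp_pos: [0.578, -0.1542, 0.1683]
orientation: [0.001, 0.707, 0.707, 0.0]
wrist_force: [0.2, -0.4, 8.9]
finger_gap: 0.0193
```

play_rows:
  series: "0 0 0 0.12 0 0 0;0 0 0 0.12 0 0 0"

```text
clock: 9.1
tcp_pos: [0.5781, -0.1542, 0.1662]
orientation: [0.001, 0.707, 0.707, 0.0]
wrist_force: [0.0, -0.3, 8.3]
finger_gap: 0.0195
```

play_rows:
  series: "0 0 0 0.12 0 0 0;0 0 0 0.12 0 0 0"

```text
clock: 9.35
tcp_pos: [0.5782, -0.1543, 0.1641]
orientation: [0.001, 0.707, 0.707, 0.0]
wrist_force: [0.1, -0.4, 10.1]
finger_gap: 0.0197
```

play_rows:
  series: "0 0 0 0.12 0 0 0;0 0 0 0.12 0 0 0"

```text
clock: 9.6
tcp_pos: [0.5783, -0.1543, 0.1619]
orientation: [0.002, 0.707, 0.707, 0.001]
wrist_force: [-0.5, 0.4, 11.4]
finger_gap: 0.0197
```

Run:
```python
from h import *
s=cams.read_camera('scene'); st=get_state(); print(st['tcp_pos'],st['wrist_force'])
crop(s,220,150,80,70,9,'pics/f1.png')
```

```text
[ 0.5782837  -0.15429942  0.16174634] [ 0.09121337 -0.45456759 10.38560297]
```

View pics/f1.png

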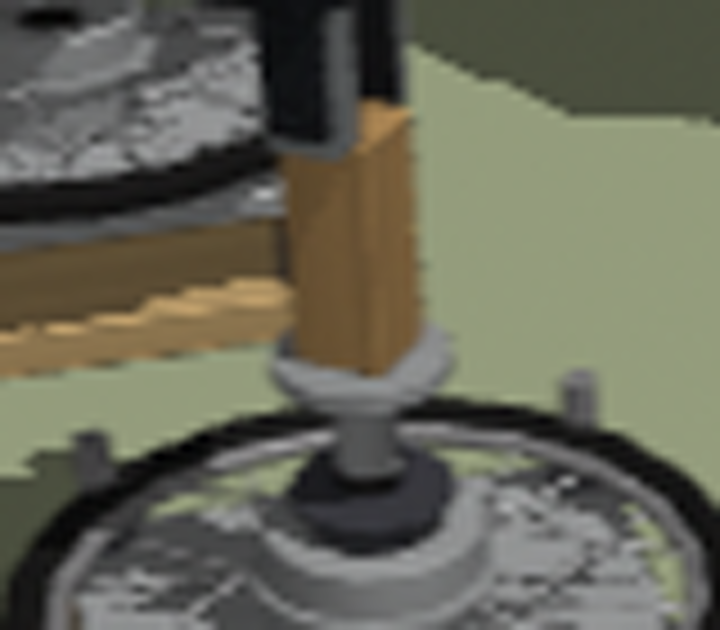

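play_rows:
  series: "0 0 0 0.12 0 0 0;0 0 0 0.12 0 0 0"

```text
clock: 9.9
tcp_pos: [0.5785, -0.1544, 0.1597]
orientation: [0.002, 0.707, 0.707, 0.001]
wrist_force: [0.3, 0.2, 12.1]
finger_gap: 0.0192
```

play_rows:
  series: "0 0 0 0.12 0 0 0"

```text
clock: 10.02
tcp_pos: [0.5783, -0.1543, 0.1582]
orientation: [0.002, 0.707, 0.707, 0.001]
wrist_force: [-1.2, 0.7, 6.9]
finger_gap: 0.0193
```

play_rows:
  series: "0 0 0 0.12 0 0 0"

```text
clock: 10.15
tcp_pos: [0.5783, -0.1542, 0.1568]
orientation: [0.001, 0.707, 0.707, 0.001]
wrist_force: [-0.9, -0.0, 10.3]
finger_gap: 0.0197
```

play_rows:
  series: "0 0 0 0.12 0 0 0"

```text
clock: 10.28
tcp_pos: [0.5784, -0.1543, 0.1558]
orientation: [0.002, 0.707, 0.707, 0.001]
wrist_force: [-0.7, 0.1, 12.0]
finger_gap: 0.0195
```

Run:
```python
from h import *
s=cams.read_camera('scene'); st=get_state(); print(st['tcp_pos'],st['wrist_force'])
crop(s,235,180,55,46,14,'pics/f2.png')
```

```text
[ 0.57831552 -0.15422488  0.15567067] [-0.46979901  0.54085647 10.23731387]
```

View pics/f2.png

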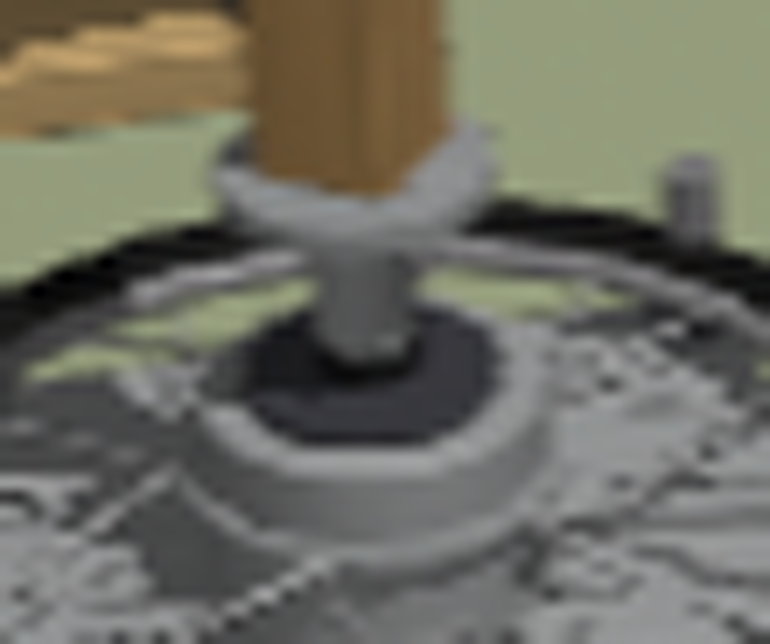

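The flange now lies on the hub all round and no skirt is showing. The force dipped from 12.1 to 6.9 N at the snap. I'll press slightly more to be sure, then retreat.

play_rows:
  series: "0 0 0 0.12 0 0 0;0 0 0 0.12 0 0 0"

```text
clock: 10.58
tcp_pos: [0.5785, -0.1543, 0.1538]
orientation: [0.002, 0.707, 0.707, 0.001]
wrist_force: [-1.0, 0.7, 12.0]
finger_gap: 0.0195
```

play_rows:
  series: "0 0 0 -0.3 0 0 0;0 0 0 -0.3 0 0 0;0 0 0 -0.4 0 0 0;0 0 0 -0.4 0 0 0;0 0 0 -0.4 0 0 0;0 0 0 -0.4 0 0 0;0 0 0 -2 0 0 0;0 0 0 -3 0 0 0;0 0 0 0 0 0 0"

```text
clock: 11.7
tcp_pos: [0.5782, -0.1542, 0.2254]
orientation: [0.001, 0.707, 0.707, 0.0]
wrist_force: [0.4, -0.6, -3.1]
finger_gap: 0.0191
```

Run:
```python
from h import *
s=cams.read_camera('scene'); st=get_state(); print(st['clock'],st['tcp_pos'],st['wrist_force'],st['orientation'])
crop(s,225,130,70,90,8,'pics/f3.png')
```

```text
11.75 [ 0.5775183  -0.153951    0.22375413] [-0.2164879  -0.2502638  -1.84750103] [2.97574096e-04 7.07363267e-01 7.06850139e-01 1.24100558e-05]
```

View pics/f3.png

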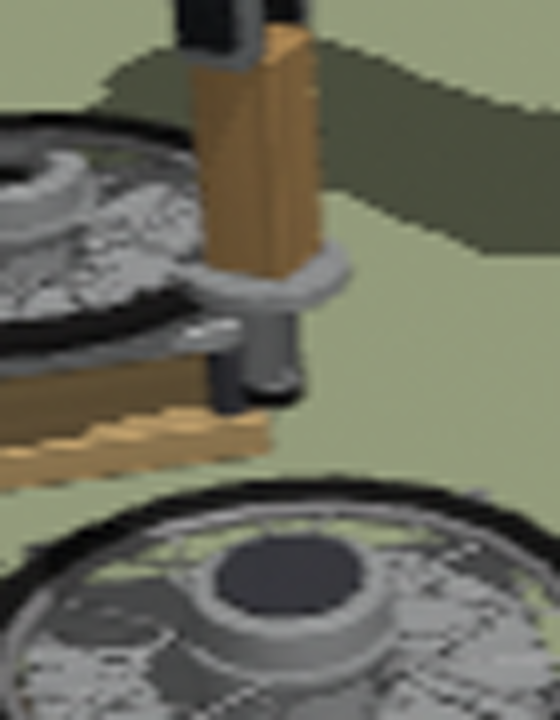

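Run:
```python
from h import *
s=cams.read_camera('scene'); x0,y0,k=240,135,14
st=get_state(); p=st['tcp_pos']; print(p)
crop(s,x0,y0,45,50,k,'pics/g.png')
im=cv2.imread('pics/g.png')
th=np.linspace(0,2*np.pi,60)
def ring(c,r,col):
    P=np.c_[c[0]+r*np.cos(th),c[1]+r*np.sin(th),np.full(60,c[2])]
    q=(proj('scene',P)-[x0-.5,y0-.5])*k-.5
    cv2.polylines(im,[q.astype(np.int32)],True,col,1)
z=p[2]-.082
ring([p[0],p[1],z],.008,(0,255,0)); ring([p[0],p[1],z+.034],.022,(0,255,0))
q=np.array([[p[0]+a,p[1]+b,z+h] for h in(.04,.102) for a,b in((.012,.012),(.012,-.012),(-.012,-.012),(-.012,.012))])
q=((proj('scene',q)-[x0-.5,y0-.5])*k-.5).astype(np.int32)
for i in range(4): cv2.line(im,tuple(map(int,q[i])),tuple(map(int,q[i+4])),(0,255,0),1)
cv2.imwrite('pics/g2.png',im)
```

```text
[ 0.57693662 -0.15370128  0.22269885]
```

View pics/g2.png

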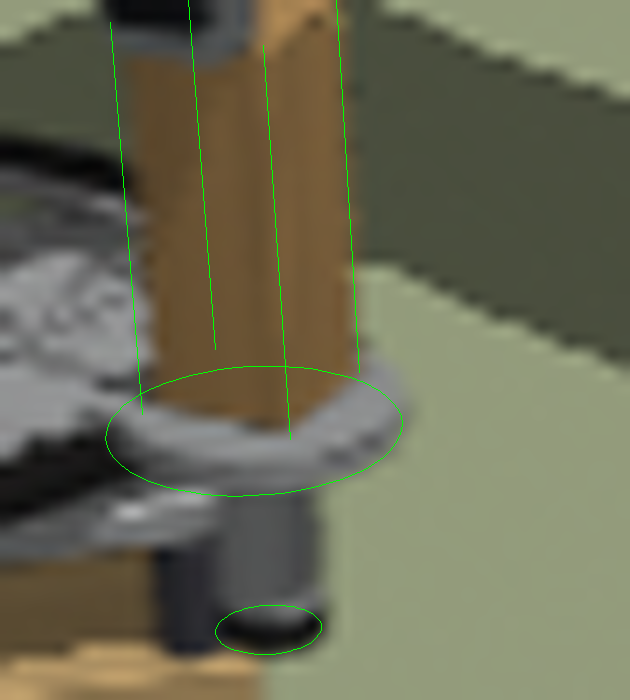

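play_rows:
  series: "0 2 -0.6 0 0 0 0;0 4 -1.2 0 0 0 0;0 5 -1.5 0 0 0 0;0 5 -1.5 0 0 0 0;0 5 -1.5 0 0 0 0;0 4 -1.2 0 0 0 0;0 3.95 -1.08 0 0 0 0;0 0 0 0 0 0 0;0 0 0 0 0 0 0;0 0 0 0 0 0 0"

```text
clock: 13.05
tcp_pos: [0.4917, 0.1351, 0.2233]
orientation: [-0.0, 0.708, 0.706, -0.0]
wrist_force: [0.2, -0.1, -1.1]
finger_gap: 0.0197
```

play_rows:
  series: "0 0.05 -0.05 2 0 0 0;0 0 0 3 0 0 0;0 0 0 2.5 0 0 0;0 0 0 1 0 0 0;0 0 0 0 0 0 0;0 0 0 0 0 0 0"

```text
clock: 13.8
tcp_pos: [0.4922, 0.1361, 0.1397]
orientation: [0.001, 0.708, 0.707, 0.001]
wrist_force: [-0.1, 0.3, -1.7]
finger_gap: 0.0195
```

Run:
```python
from h import *
s=cams.read_camera('scene'); st=get_state(); print(st['clock'],st['tcp_pos'],st['wrist_force'])
crop(s,365,160,100,85,8,'pics/i1.png')
```

```text
13.85 [0.49223658 0.13616415 0.13979184] [ 0.11844915  0.43806077 -0.98106099]
```

View pics/i1.png

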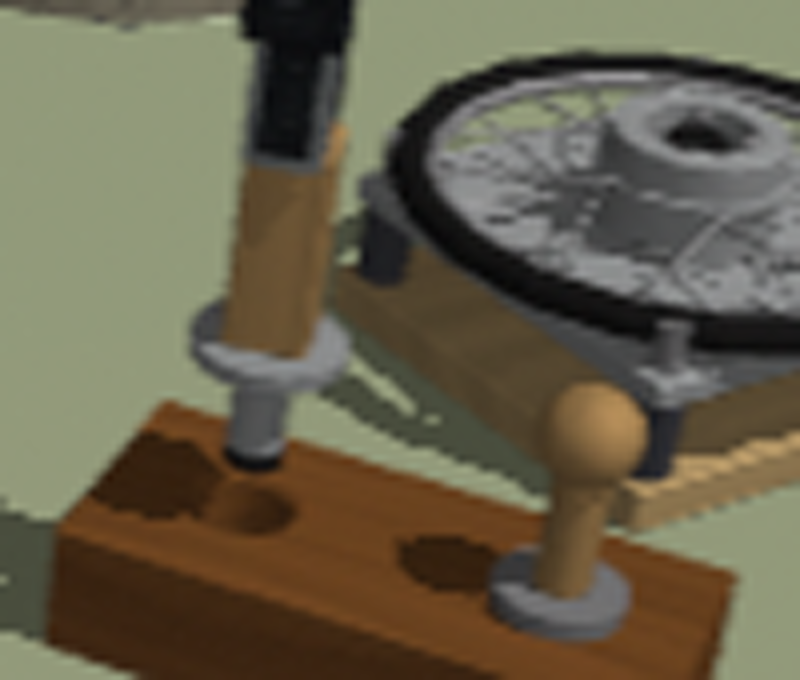

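play_rows:
  series: "0 0 -0.1 0.5 0 0 0;0 0 0 1 0 0 0;0 0 0 1 0 0 0;0 0 0 1 0 0 0;0 0 0 0.8 0 0 0;0 0 0 0.5 0 0 0;0 0 0 0.2 0 0 0;0 0 0 0 0 0 0"

```text
clock: 14.85
tcp_pos: [0.4903, 0.1362, 0.0887]
orientation: [0.0, 0.707, 0.707, 0.0]
wrist_force: [0.2, -0.1, -2.1]
finger_gap: 0.0193
```

play_rows:
  series: "0 0 0 0.05 0 0 0;0 0 0 0.03 0 0 0;35 0 0 0 0 0 0;45 0 0 0 0 0 0;60 0 0 0 0 0 0;80 0 0 0 0 0 0;100 0 0 0 0 0 0;100 0 0 0 0 0 0;100 0 0 0 0 0 0;100 0 0 0 0 0 0"

```text
clock: 16.1
tcp_pos: [0.4903, 0.1362, 0.0879]
orientation: [0.0, 0.707, 0.707, -0.0]
wrist_force: [-0.3, -0.3, 0.9]
finger_gap: 0.0853
```

Run:
```python
from h import *
s=cams.read_camera('scene'); st=get_state(); print(st['clock'],st['tcp_pos'],st['wrist_force'],st['finger_gap'])
crop(s,345,130,130,100,6,'pics/j1.png')
```

```text
16.15 [0.49024697 0.13621786 0.08785802] [ 0.1967457  -0.30313876  0.11027247] 0.08543752498044513
```

View pics/j1.png

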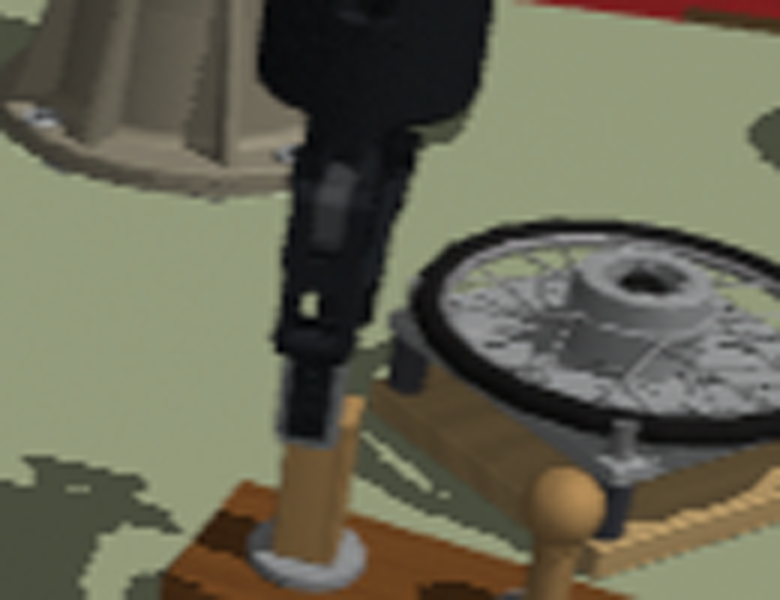

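The pusher is seated: collar on the stand at (305,560), the same as before. Retreating straight up.

play_rows:
  series: "100 0 0 -1 0 0 0;100 0 0 -2 0 0 0;100 0 0 -3 0 0 0;100 0 0 -4 0 0 0;100 0 0 -3 0 0 0;100 -4 -3 0 0 0 0;100 -5 -3 0 0 0 0;100 -5 -1 0 0 0 0;100 -5 0 0 0 0 0;100 0 0 0 0 0 0;100 0 0 0 0 0 0"

```text
clock: 17.52
tcp_pos: [0.4201, -0.0536, 0.2183]
orientation: [0.0, 0.708, 0.707, 0.0]
wrist_force: [0.0, -0.3, 0.3]
finger_gap: 0.0854
```

Run:
```python
from h import *
s=cams.read_camera('scene'); st=get_state(); print(st['clock'],st['tcp_pos'],st['wrist_force'])
t=cams.read_camera('top')
a=cv2.resize(s[170:330,190:480,::-1],(790,436),interpolation=2); cv2.imwrite('pics/k1.png',a)
crop(t,160,60,260,180,3,'pics/k2.png')
```

```text
17.575 [ 0.42011497 -0.05306798  0.21820682] [-0.24692733  0.26599305  0.59542946]
```

View pics/k1.png

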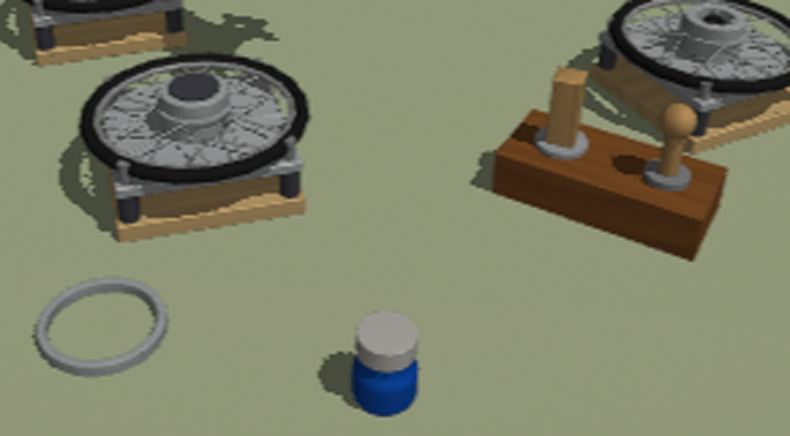

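View pics/k2.png

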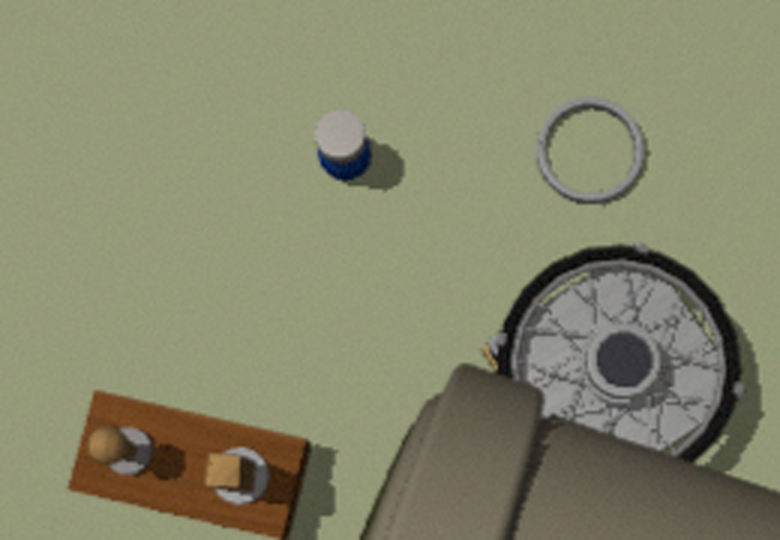

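The cap sits flat and centred on the hub (top crop 624,359). The pusher is upright in its hole, and the awl, jar and rim have not moved.

```bash
python3 -c "
from workcell import workorder
print(workorder.hand_in())"
```

```text
the job is handed in; nothing more can be done
None
```

The cap is pressed home, the pusher is back upright in its own hole, and the job was handed in at about 17.6 s on the robot's clock. The hand-in reported no verdict.

- **Pressing:** I pressed straight down at about 10 mm/s. The wrist force read up to 12.1 N, about 14 N on the cap once the pusher's weight is allowed for. It dipped to 6.9 N at the snap. I pressed about 2.4 mm further, where it read 12.0 N at the end. The force was read only at the end of each move, so a brief peak in between would not show.
- **Last checks:** the final pictures show the cap's flange flat and centred on the hub, and the pusher's collar on the stand. The awl, paint jar and spare rim are where they started, and the gripper was clear of everything.
- **What disagreed:** the two cameras differed by up to about 4 mm on the pusher's position. The gripper opening also read 19.5 mm on the 24 mm handle. In the camera check after pressing, the pusher had not slipped or tilted in the grip.

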